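# Show the piston rod's thread to the magnifier

## Robot

A 6-joint arm with a two-finger parallel gripper is mounted at the origin on the work surface. World frame = base frame: x ahead of the robot, y to its left, z up, the work surface at z = 0. Lengths are in mm, angles in rad, forces in N, time in s.
With the tool pointing down it reaches from about 350 to 975 mm from the base axis. Payload 7.1 kg.
Tool frame: the origin (TCP) lies at the very end of the fingers, on their centre line; the grasp point (between the pads) lies 19 mm behind it; z points along the fingers, y is the direction in which the jaws open and shut (so a half turn about z gives the same grasp; the last joint's range is limited). The gripper opens to 88 mm and grips with 3 to 60 N. Pads are 20 mm wide; open, the fingers measure 115 mm over their backs; the gripper's body (75 mm by 178 mm) begins 61 mm behind the grasp point.
Start: joints at [1.267, 0.423, 1.63, -0, 1.089, -0.019], TCP at [175.572, 599.816, 222.675] pointing down, gripper open.
Joint ranges: [-3, 3], [-0.9, 2.11], [0.09, 2.58], [-1.31, 4.45], [0.11, 2.69], [-2.54, 2.54]. Speed limits (rad/s): [2.39, 2.39, 3.01, 3.14, 3.14, 3.14].

## Interface

Orientations are given as a unit quaternion [x, y, z, w].
In Python, from plant import monitor, cams, env, nets gives the robot as it stands.
- The arm moves only by the tool step_arm, never from a script. Its argument "plan" is a list of rows, each a list of 4 numbers: the shift along the world's x, y, z in cm, then the turn about the world's z in rad. A call has exactly 10 rows; each row is the pose to reach, as a shift and turn from the pose commanded when the call began; what a row does not reach only later rows make up. A row lasts 1/8 s, in which the tool goes at most 62.5 mm and 10.7 degrees, less where a joint would pass 70% of its speed; a pose out of reach is approached as far as the arm can. A call with a gripper value outside its range is refused whole. "gripper" is the opening, from 0 (shut) to 1 (fully open), set as the call begins (left out, the last holds). The fingers move at their own pace and stop on an object; "squeeze" is the grip in N (left out, the last holds). Time passes only in rows, so rows that repeat a pose let the fingers close, or fill a call up. It gives the time, the measured TCP pose, the force and the opening at its end, in the units of the state.
- monitor.observe(): the state, without advancing time (a new reading comes with each control period).
- cams.grab_frame(name): name is "scene" or "top" or "wrist"; returns a dict with "image" (420x560x3 uint8, blue, green, red), "camera_matrix" (3x3 intrinsics, pixels), "origin" and "rotation" of the camera in the world; the wrist camera has in their place "hand_eye" (4x4, takes a point from camera to tool coordinates, whose origin is the TCP and whose axes are the flange's). Camera axes: x right, y up, looking along -z (the intrinsics and any distortion apply to the point x, -y, -z); pixel columns grow to the right and rows downward; lengths in mm; the calibration is good to about 2 mm. A picture is of the moment at which its call begins: read the wrist's pose just before it. There is no depth.
- env.sign_off(): hands the job in, once; it reports no verdict.
Trained networks look in a picture, given as the dict that the camera call returned (one of the last four; its "shot" number tells which), for a name from the list of things; names that differ only in an ending like _2 or _b are one class to them, and where a whole thing is asked for, a point or a joint stands for the part that bears it (a point fixed in the world has none). Each returns a list of dicts, best first, with "confidence" (0 to 1); they miss things now and then, are a little off and sometimes report something else, mostly with a low value. They report only what shows in the picture. A call takes as long as a camera call. They do not tell look-alikes from the thing itself.
- nets.look_for(target, picture): "bbox" ([left, top, right, bottom] in pixels, round what is visible of it).
The state is a dict: "clock": time; "q": joint angles; "joint_vel": joint speeds; "joint_efforts": joint torques, N m; "position": TCP position; "eef_rot": TCP orientation; "contact_force": force on the tool from outside, world axes, zero at the start; "moment": the same for the moment, N m; "gripper_width": finger opening in mm.
Only numpy, scipy, OpenCV 4.12 (cv2) and the standard library are available. Lean on these libraries where they do the work, as an engineer would, in place of code of your own. Each camera call takes 0.05 s, during which the arm holds its last target.

## Task

Switch on the magnifier lamp's ring light: press the green push button on its switch box fully down and let it come back up. Then lift the chrome piston rod out of the V-blocks and hold it in the air in front of the lens for a colleague to look at: threaded end towards the glass, on the lens axis and about 100 mm from the glass, the rod pointing squarely at the glass. Finish while holding it there still, and leave the lamp and the other parts as they are.

Things in the scene. Friction and masses are not known exactly. Their poses are not given: they have to be found in the camera images.
- lamp_button (a joint): travel of the green push button of the lamp switch, in m: 0 is up, 0.006 is fully down (stop); a spring, about 1.5 N at first touch and 5 N fully down, brings it back up
- lamp_button_top (a point): centre of the button's flat top face: green cap 30 mm in diameter, pressed straight down; it stands on a grey and green switch box 80 x 70 x 38 mm that is fixed to the bench, top face about 56 mm above the bench
- rod_center (a point): middle of the chrome piston rod, on its axis; 210 mm long, about 0.26 kg, balanced within 3 mm of here: chrome body 16 mm thick, 150 mm long; dark threaded end 12 mm thick, 30 mm long; bright plain spigot 10 mm thick, 30 mm long at the other end. x axis along the rod towards the threaded end; the roll about it does not matter. It lies level and loose in the V-blocks' grooves
- rod_thread_end (a point): centre of the outer face of the rod's threaded end, 105 mm along +x from the rod's middle; same axes
- v_blocks: matched pair of steel V-blocks, fixed on the surface plate, origin on the plate top midway between them; x along the grooves. Each is 24 mm long (x), 50 mm wide, 50 mm high, its middle 55 mm from the origin, so 86 mm is open between them; the rod's axis lies 48 mm above the plate
- surface_plate: pitted cast-iron surface plate 300 x 300 x 50 mm, fixed, origin at the centre of its underside on the bench; its top is 50 mm above the bench
- lens_center (a point): middle of the magnifier's glass, 300 mm above the bench. The round lamp head is 148 mm in diameter, reaching 15 mm in front of and 22 mm behind this point, on a steel arm from the far side. x axis: the lens axis, out of the glass towards the work, tilted 10 to 30 degrees downwards; y level. Friction joints hold arm and head where they are unless pushed
- lens_focus (a point): the lens's working point: 100 mm in front of the middle of the glass along the lens axis; same axes
- end_cap: rusted cylinder end cap, square flange 60 x 60 mm, 28 mm high, loose on the plate, origin at its underside; to be left alone
- bushing: bronze flanged bushing, 44 mm flange, 36 mm high, standing loose on the plate, origin at its underside; to be left alone
- grommet_a: black rubber grommet, 28 mm in diameter, 12 mm high, loose on the plate, origin at its underside; to be left alone
- grommet_b: the other black rubber grommet, same size, loose on the plate; to be left alone
- piston_rod: the piston rod itself; origin and axes as rod_center
- lamp_head: the lamp head itself; origin and axes as lens_center
Mind the look-alikes: they are no part of the job. What is shaped like the piston_rod but blue is not meant. Of the things that look like the part that bears lamp_button, the larger one is meant.

How it is judged:
By the outcome, as a careful person would: the job done as asked, in the order asked, and still so for the second after the job is handed in, while the arm keeps its last pose, push and grip.
It also fails if it takes over 48 s, if anything falls off the work surface, if the arm or the gripper's body presses on something with over 40 N, if the wrist force passes 120 N, or if a joint passes its speed limit or range.

## Working session

There is one attempt and no reset: what is moved stays moved. The work goes in short steps, Python scripts to look and compute and a tool call to move; the robot and the scene stay as the last step left them, time stands still between calls to the robot, and variables do not carry over. Pictures are saved under pics/ and viewed, and the job is handed in when it is done.

Besides the shell and the picture viewer there is one more tool, called after ">>>" as name([rows], argument=value, ...), one row to a line, values as JSON. step_arm: Moves the arm, as the interface text tells. Its arguments: {"type":"object","properties":{"plan":{"type":"array","items":{"type":"array","items":{"type":"number"}}},"gripper":{"type":"number"},"squeeze":{"type":"number"}},"required":["plan"]}

```bash
ls; mkdir -p pics; python3 - <<'E'
from plant import monitor,cams,env,nets
import cv2
s=monitor.observe();print(s)
for n in("scene","top"):
    p=cams.grab_frame(n);cv2.imwrite(f"pics/{n}0.png",p["image"])
    print(n,p["camera_matrix"],p["origin"],p["rotation"],[k for k in p])
    for t in("lamp_button","piston_rod","v_blocks","lamp_head","end_cap","bushing","grommet_a","surface_plate"):
        print(t,[(d["bbox"],round(d["confidence"],2)) for d in nets.look_for(t,p)])
E
```

```text
pics
{'clock': 0.0, 'q': array([ 1.26700362e+00,  4.23826666e-01,  1.63070775e+00, -4.05719735e-05,
        1.08861752e+00, -1.89912156e-02]), 'joint_vel': array([-0.00067915,  0.0010715 , -0.00102098,  0.0008795 , -0.00046198,
        0.00055938]), 'joint_efforts': array([-9.06807982e-04, -5.44624507e+01, -2.73665106e+01,  6.43327762e-02,
        2.29053228e-02, -1.32271343e-04]), 'position': array([175.41313369, 599.28058446, 221.90358576]), 'eef_rot': array([ 1.41910600e-01,  9.89879171e-01, -7.72399501e-04, -1.07550493e-04]), 'contact_force': array([ 0.08831252,  0.44802754, -0.16923311]), 'moment': array([0.01935728, 0.00282912, 0.01607866]), 'gripper_width': 87.96057789407595}
scene [[476.51040205   0.         276.38765313]
 [  0.         476.51040205 208.77083908]
 [  0.           0.           1.        ]] [1006.24432495  620.27324929 1173.15388751] [0.10197247 0.32630357 0.90464574 0.25444781] ['image', 'camera_matrix', 'origin', 'rotation', 'shot']
lamp_button [([352.9, 319.0, 361.5, 323.9], 0.58), ([330.4, 276.5, 344.0, 284.4], 0.43)]
piston_rod [([256.3, 183.3, 281.8, 236.
[... 540 characters left out ...]
     ]] [ 439.4114852  -33.271886  1760.4832528] [ 0.02046733 -0.02554839 -0.69589908  0.71739309] ['image', 'camera_matrix', 'origin', 'rotation', 'shot']
lamp_button [([214.2, 219.9, 224.1, 228.3], 0.53), ([263.0, 216.6, 272.7, 222.1], 0.23)]
piston_rod [([392.9, 164.6, 429.7, 220.6], 0.71), ([287.4, 184.9, 327.1, 240.2], 0.64)]
v_blocks []
lamp_head [([78.2, 151.0, 109.7, 212.2], 0.91)]
end_cap [([331.4, 166.3, 353.1, 188.4], 0.65), ([78.1, 149.8, 109.2, 221.0], 0.53), ([343.9, 207.6, 353.2, 217.7], 0.52)]
bushing [([266.9, 239.4, 280.3, 250.6], 0.58)]
grommet_a [([262.1, 216.1, 271.5, 221.4], 0.4)]
surface_plate [([330.3, 164.8, 354.0, 189.0], 0.71), ([256.1, 166.1, 361.2, 259.0], 0.62)]
```

View pics/scene0.png

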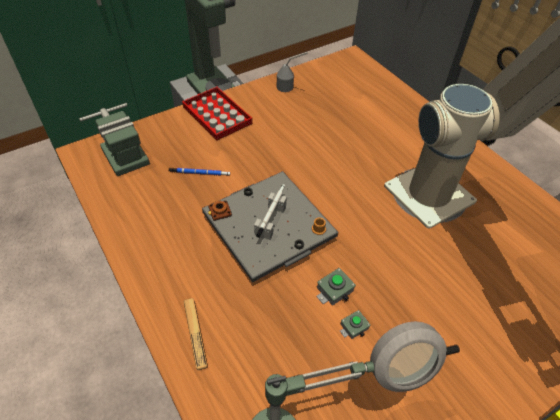

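View pics/top0.png

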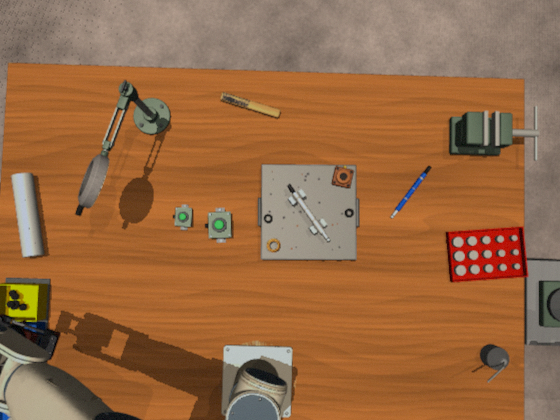

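Top view: two green-button boxes, at (219,225) and (183,217). The one at (219,225), which is (337,281) in the scene view, is larger at about 24 px and fits the 80x70 box. There are two rods: chrome on the V-blocks at (308,213), dark thread at upper left, and a blue one at (411,190) that is a decoy. I'll enlarge both to confirm.

```bash
cat > h.py <<'E'
from plant import monitor,cams,env,nets
import cv2,numpy as np
from scipy.spatial.transform import Rotation as R
def campose(p,s=None):
    if "origin" in p: return np.array(p["origin"]),R.from_quat(p["rotation"]).as_matrix()
    H=np.array(p["hand_eye"]);T=R.from_quat(s["eef_rot"]).as_matrix()
    return np.array(s["position"])+T@H[:3,3],T@H[:3,:3]
def ray(p,uv,s=None):
    o,M=campose(p,s);K=p["camera_matrix"]
    x=np.array([(uv[0]-K[0,2])/K[0,0],-(uv[1]-K[1,2])/K[1,1],-1.]);d=M@x
    return o,d/np.linalg.norm(d)
def onz(p,uv,z,s=None):
    o,d=ray(p,uv,s);return o+d*(z-o[2])/d[2]
def proj(p,X,s=None):
    o,M=campose(p,s);K=p["camera_matrix"];c=(np.atleast_2d(X)-o)@M
    return np.c_[K[0,0]*c[:,0]/-c[:,2]+K[0,2],K[1,1]*c[:,1]/c[:,2]+K[1,2]]
def tri(rs):
    A=0;b=0
    for o,d in rs:
        P=np.eye(3)-np.outer(d,d);A=A+P;b=b+P@o
    return np.linalg.solve(A,b)
E
python3 - <<'E'
from h import *
a=cams.grab_frame("top");b=cams.grab_frame("scene")
A=cv2.resize(a["image"][150:270,160:360],None,fx=4,fy=4,interpolation=cv2.INTER_CUBIC)
B=cv2.resize(a["image"][70:230,60:200],None,fx=3.7,fy=3.7,interpolation=cv2.INTER_CUBIC)
C=cv2.resize(b["image"][160:310,190:380],None,fx=4,fy=4,interpolation=cv2.INTER_CUBIC)
D=cv2.resize(b["image"][300:420,240:480],None,fx=3.3,fy=3.3,interpolation=cv2.INTER_CUBIC)
for n,i in zip("ABCD",(A,B,C,D)): cv2.imwrite(f"pics/c{n}.png",i)
for p,uv in((a,(219,225)),(b,(337.5,280))): print("btn",onz(p,uv,56))
print("small",onz(a,(183,217),40))
print("head",tri([ray(a,(94,181)),ray(b,(408,356))]))
print(a["camera_matrix"],)
w=cams.grab_frame("wrist");s=monitor.observe();print(w["hand_eye"]);cv2.imwrite("pics/w0.png",w["image"])
E
```

```text
btn [486.01929086 132.6132995   56.        ]
btn [485.71906396 136.18308503  56.        ]
small [508.19743192 248.37927276  40.        ]
head [586.36063441 447.68532736 302.90569602]
[[545.77030662   0.         276.15428157]
 [  0.         545.77030662 206.05901713]
 [  0.           0.           1.        ]]
[[-3.46836474e-04  9.55045983e-01  2.96457502e-01  8.14403328e+01]
 [ 9.99999252e-01  6.79013174e-04 -1.01752388e-03  7.21734983e-01]
 [-1.17308065e-03  2.96456928e-01 -9.55045504e-01 -1.62366217e+02]
 [ 0.00000000e+00  0.00000000e+00  0.00000000e+00  1.00000000e+00]]
```

View pics/cA.png

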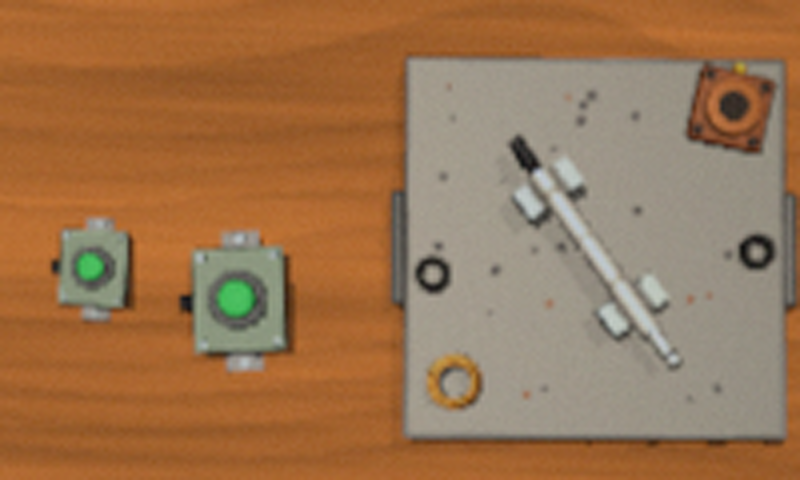

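View pics/cC.png

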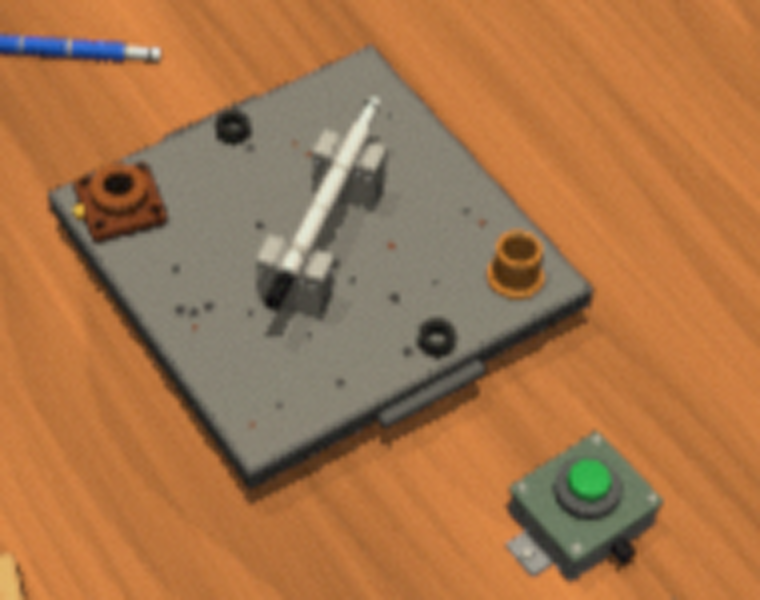

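View pics/cD.png

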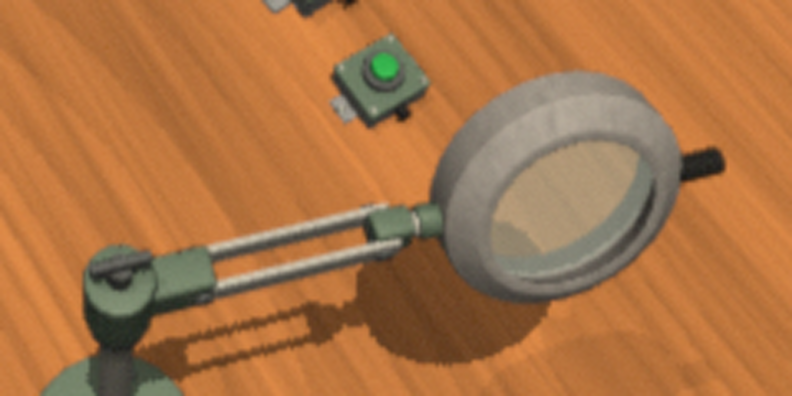

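View pics/cB.png

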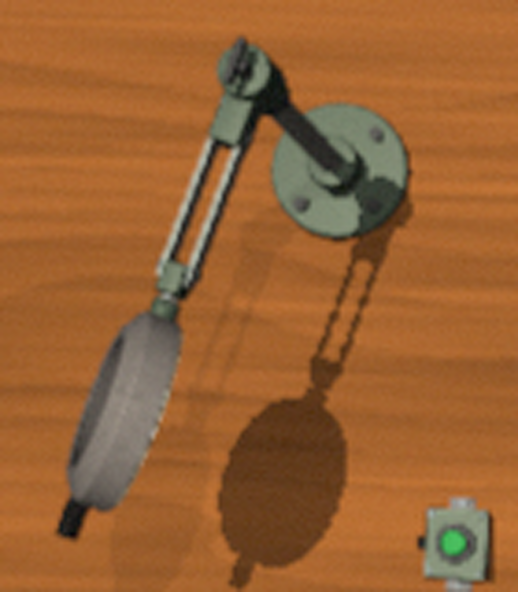

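View pics/w0.png

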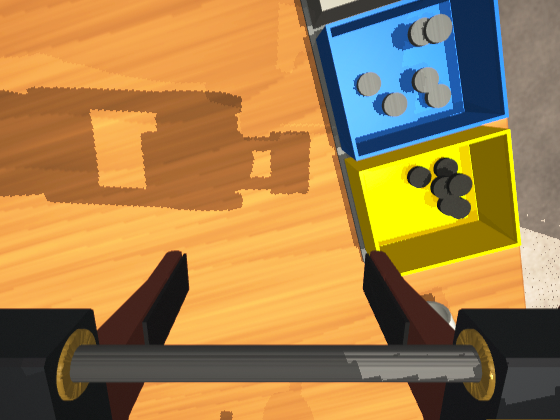

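Confirmed. The larger box is at (219,225) top / (337,280) scene. The chrome rod is in the V-blocks with its dark thread end up-left in the top view. In the scene view I see the back of the lamp head, so the glass faces the work (about -y). Next are the button and rod measurements.

```bash
python3 - <<'E'
from h import *
a=cams.grab_frame("top");b=cams.grab_frame("scene")
rs=[]
for p,c in((a,(219,225)),(b,(337,280))):
    hsv=cv2.cvtColor(p["image"],cv2.COLOR_BGR2HSV)
    m=cv2.inRange(hsv,(45,150,90),(75,255,255))
    n,l,st,ce=cv2.connectedComponentsWithStats(m)
    i=min(range(1,n),key=lambda i:np.hypot(*(ce[i]-c)));print(ce[i],st[i],onz(p,ce[i],56));rs.append(ray(p,ce[i]))
print("tri",tri(rs))
# rod ends from crops
T=[(160+514/4,150+140/4),(160+674/4,150+361/4)]
S=[(190+272/4,160+303/4),(190+375/4,160+101/4)]
for t,s in zip(T,S): print(onz(a,t,98),onz(b,s,98),tri([ray(a,t),ray(b,s)]))
# plate corners z=50
for t in[(405,57),(785,60),(785,440),(405,440)]:print("plate",onz(a,(160+t[0]/4,150+t[1]/4),50))
E
```

```text
[218.65517241 224.29310345] [215 221   9   8  58] [488.19058078 133.76934594  56.        ]
[336.78947368 279.57894737] [332 275  10  10  76] [486.58668842 134.1021565   56.        ]
tri [487.6452856  134.13641038  57.13973233]
[613.66911197 -79.41349172  98.        ] [610.8017743  -77.80365596  98.        ] [612.29273398 -78.41298919  98.72611867]
[ 448.6250499  -205.93083119   98.        ] [ 445.25894205 -203.81115453   98.        ] [ 447.08101782 -204.62124018   98.67729066]
plate [681.79461686   7.11464621  50.        ]
plate [ 688.8057099  -292.96367831   50.        ]
plate [ 389.93732943 -299.12398465   50.        ]
plate [381.07271858  -2.48820042  50.        ]
```

>>> step_arm([
  [3.5,-5,0,0],
  [7,-10,0,0],
  [10.5,-15,0,0],
  [14,-20,0,0],
  [17.5,-25,0,0],
  [21,-30,0,0],
  [24,-35,0,0],
  [27,-40,0,0],
  [29,-44,0,0],
  [31,-46.5,0,0],
], gripper=0)

```text
clock: 2.4
position: [486.2, 132.9, 222.9]
eef_rot: [0.143, 0.99, 0.0, 0.0]
contact_force: [0.6, -0.6, 0.4]
gripper_width: 0.6
```

```bash
python3 - <<'E'
from h import *
s=monitor.observe();w=cams.grab_frame("wrist");cv2.imwrite("pics/w1.png",w["image"])
hsv=cv2.cvtColor(w["image"],cv2.COLOR_BGR2HSV);m=cv2.inRange(hsv,(45,150,60),(75,255,255))
n,l,st,ce=cv2.connectedComponentsWithStats(m)
for i in range(1,n):
    if st[i,4]>50: print(ce[i],st[i],onz(w,ce[i],56,s))
print(s["position"],s["eef_rot"],s["contact_force"],proj(w,[s["position"],[487.5,134,56]],s))
E
```

```text
[398.30877193 175.24561404] [386 164  24  22 285] [505.71939868 247.51863101  56.        ]
[275.29749104 192.16666667] [261 175  31  31 558] [488.85272067 133.05130557  56.        ]
[486.22386552 132.85898801 222.87696094] [1.42743664e-01 9.89759680e-01 1.98005073e-05 1.46391400e-04] [ 0.59535566 -0.59268751  0.43471272] [[273.69889172 270.15603947]
 [275.85637563 190.55536958]]
```

View pics/w1.png

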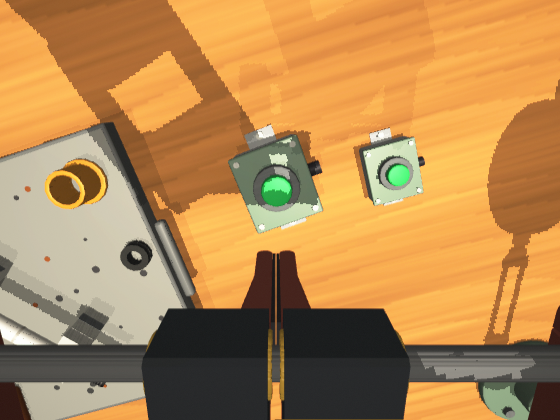

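Wrist view: the large box's green cap is at about (275,190), which gives (488,133.5) and agrees with the other cameras. Descending to just above it.

>>> step_arm([
  [0.15,0.05,-4,0],
  [0.15,0.05,-8,0],
  [0.15,0.05,-12,0],
  [0.15,0.05,-15,0],
  [0.15,0.05,-16.2,0],
  [0.15,0.05,-16.5,0],
  [0.15,0.05,-16.7,0],
  [0.15,0.05,-16.9,0],
  [0.15,0.05,-17.1,0],
  [0.15,0.05,-17.2,0],
])

```text
clock: 3.7
position: [487.5, 135.5, 53.6]
eef_rot: [0.142, 0.99, 0.0, 0.0]
contact_force: [-13.1, -2.0, 43.0]
gripper_width: -0.0
```

>>> step_arm([
  [0,0,0.3,0],
  [0,0,0.7,0],
  [0,0,2,0],
  [0,0,4,0],
  [0,0,8,0],
  [0,0,11,0],
  [0,0,13,0],
  [0,0,15,0],
  [0,0,17,0],
  [0,0,17,0],
])

```text
clock: 4.95
position: [488.5, 135.6, 222.6]
eef_rot: [0.142, 0.99, 0.001, 0.002]
contact_force: [0.1, -0.2, 0.1]
gripper_width: 0.3
```

```bash
python3 - <<'E'
from h import *
s=monitor.observe();w=cams.grab_frame("wrist");cv2.imwrite("pics/w2.png",w["image"])
p=cams.grab_frame("scene")
q=cams.grab_frame("top")
I=np.hstack([cv2.resize(p["image"][260:420,300:480],None,fx=2.2,fy=2.2),cv2.resize(q["image"][70:230,60:240],None,fx=2.2,fy=2.2)])
cv2.imwrite("pics/l2.png",I)
print(s["position"],s["contact_force"])
np.savez("lamp.npz",scene=p["image"],top=q["image"])
E
```

```text
[488.51330459 135.59514662 222.61763596] [ 0.0631904  -0.18291749  0.09629966]
```

View pics/l2.png

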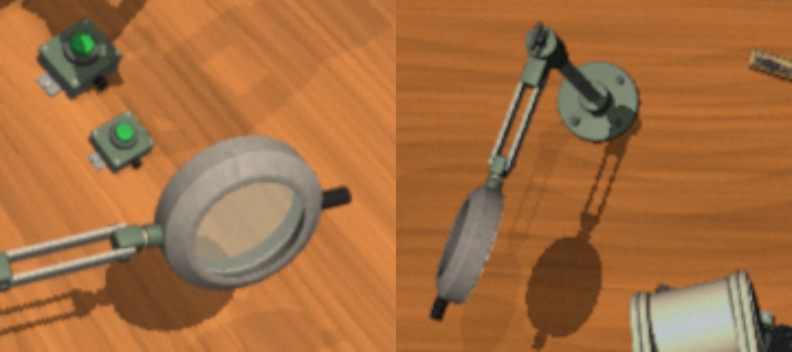

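View pics/w2.png

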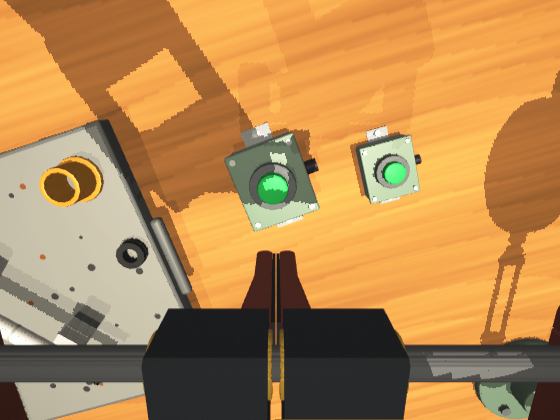

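The 43 N shows I hit a stop, but at z=53.6, higher than the expected ~50. It could be the cap fully down or the fingers on the collar. A light touch with better centring will show where the cap top really is.

>>> step_arm([
  [0,-0.2,-4,0],
  [0,-0.2,-8,0],
  [0,-0.2,-12,0],
  [0,-0.2,-15,0],
  [0,-0.2,-15.8,0],
  [0,-0.2,-16,0],
  [0,-0.2,-16.1,0],
  [0,-0.2,-16.1,0],
  [0,-0.2,-16.1,0],
  [0,-0.2,-16.1,0],
])

```text
clock: 6.35
position: [487.7, 133.5, 60.2]
eef_rot: [0.142, 0.99, 0.0, 0.001]
contact_force: [-0.3, -0.3, 0.3]
gripper_width: 0.4
```

```bash
python3 - <<'E'
from h import *
s=monitor.observe();print(s["position"],s["contact_force"],s["q"])
w=cams.grab_frame("wrist");cv2.imwrite("pics/w3.png",w["image"])
E
```

```text
[487.65880536 133.46610459  60.24191588] [-0.27080757 -0.31307911  0.27954928] [ 2.43602178e-01  5.10286105e-01  1.98544409e+00  1.21853764e-05
  6.44394535e-01 -1.04239078e+00]
```

View pics/w3.png

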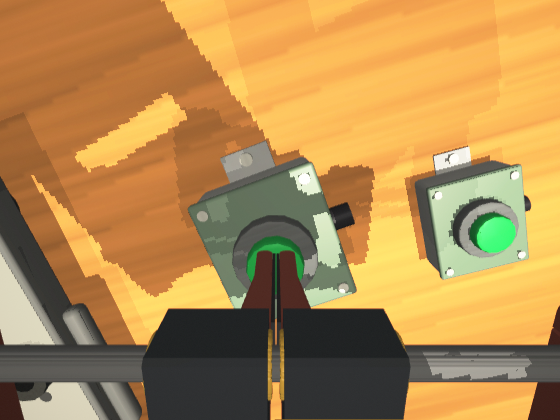

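Wrist view: the fingertips sit centred over the green cap at (275,250), with no contact yet at z=60.2. Going down slowly.

>>> step_arm([
  [0,0,-0.03,0],
  [0,0,-0.06,0],
  [0,0,-0.09,0],
  [0,0,-0.12,0],
  [0,0,-0.15,0],
  [0,0,-0.18,0],
  [0,0,-0.2,0],
  [0,0,-0.2,0],
  [0,0,-0.2,0],
  [0,0,-0.2,0],
])

```text
clock: 7.65
position: [487.1, 133.3, 57.7]
eef_rot: [0.142, 0.99, 0.0, 0.0]
contact_force: [2.4, 1.3, 2.3]
gripper_width: 0.6
```

```bash
python3 - <<'E'
from h import *
for i in range(6):
    s=monitor.observe();print(s["position"].round(2),s["contact_force"].round(2),s["clock"]);cams.grab_frame("wrist")
E
```

```text
[487.12 133.31  57.71] [2.37 1.27 2.28] 7.65
[487.1  133.31  57.7 ] [2.62 0.24 2.4 ] 7.7
[487.09 133.32  57.69] [2.47 0.74 2.76] 7.75
[487.12 133.32  57.69] [2.18 0.2  2.1 ] 7.8
[487.09 133.32  57.69] [2.41 0.79 2.37] 7.85
[487.11 133.31  57.67] [2.72 1.43 2.7 ] 7.9
```

>>> step_arm([
  [0,0,-0.05,0],
  [0,0,-0.1,0],
  [0,0,-0.15,0],
  [0,0,-0.2,0],
  [0,0,-0.2,0],
  [0,0,-0.2,0],
  [0,0,-0.2,0],
  [0,0,-0.2,0],
  [0,0,-0.2,0],
  [0,0,-0.2,0],
])

```text
clock: 9.2
position: [487.1, 133.3, 55.7]
eef_rot: [0.142, 0.99, 0.0, 0.0]
contact_force: [2.1, 0.9, 4.8]
gripper_width: 0.3
```

```bash
python3 - <<'E'
from h import *
for i in range(6):
    s=monitor.observe();print(s["position"].round(2),s["contact_force"].round(2),s["clock"]);cams.grab_frame("wrist")
E
```

```text
[487.1  133.32  55.69] [2.07 0.91 4.85] 9.2
[487.11 133.32  55.69] [2.9  0.41 3.69] 9.25
[487.08 133.3   55.68] [2.35 0.5  4.52] 9.3
[487.1  133.31  55.68] [2.23 1.09 3.71] 9.35
[487.09 133.32  55.69] [2.41 0.73 3.63] 9.4
[487.13 133.33  55.7 ] [2.8  1.25 4.23] 9.45
```

The spring gave 2.4 N at 57.7 and 4.1 N at 55.7. That puts the cap top at about 59.3 and its stop at about 53.5, so the first press (43 N at 53.6) was fully down. Releasing and moving over the rod.

>>> step_arm([
  [0,0,1,0],
  [0,0,5,0],
  [0.5,-2,10,0.1],
  [1.2,-5,14,0.25],
  [2,-9,14,0.4],
  [3,-13,14,0.55],
  [4,-17,14,0.7],
  [5,-21,14,0.85],
  [6,-24.5,14,0.937],
  [6.5,-25.7,14,0.937],
], gripper=0.6)

```text
clock: 10.75
position: [551.2, -125.0, 195.4]
eef_rot: [-0.319, 0.948, 0.001, -0.001]
contact_force: [-0.8, 0.2, 0.2]
gripper_width: 52.7
```

```bash
python3 - <<'E'
from h import *
cams.grab_frame("top");cams.grab_frame("wrist")
s=monitor.observe();w=cams.grab_frame("wrist");cv2.imwrite("pics/w4.png",w["image"])
print(s["position"],s["eef_rot"],s["q"],s["clock"]);r=R.from_quat(s["eef_rot"]).as_matrix();print(np.degrees(np.arctan2(r[1,0],r[0,0])))
print(w["camera_matrix"])
c=np.array([529.7,-141.5,98]);u=np.array([.795,.607,0])
print(proj(w,[c+105*u,c-105*u,c,c+30*u],s))
np.savez("w4.npz",img=w["image"],pos=s["position"],rot=s["eef_rot"])
E
```

```text
[ 551.51907048 -124.16946914  195.36410416] [-3.18934684e-01  9.47776382e-01  4.54836171e-04 -6.25166088e-04] [-2.42552254e-01  3.70827765e-01  1.78453402e+00  1.14424253e-04
  9.87774153e-01 -2.46262237e+00] 10.85
-142.80293348552723
[[359.31770051   0.         275.47272728]
 [  0.         359.31770051 210.71426871]
 [  0.           0.           1.        ]]
[[274.60167952 300.6601776 ]
 [273.31881267  15.025408  ]
 [274.03607311 174.72594196]
 [274.21087465 213.64611294]]
```

View pics/w4.png

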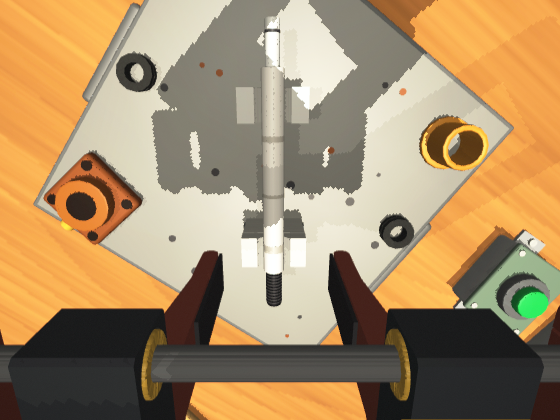

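```bash
python3 - <<'E'
from h import *
d=np.load("w4.npz");w=dict(hand_eye=None)
p=cams.grab_frame("wrist");s=dict(position=d["pos"],eef_rot=d["rot"])
c=np.array([529.7,-141.5,0]);u=np.array([.795,.607,0]);n=np.array([-.607,.795,0])
for nm,uv,z in[("thr end",(274,306),98),("shoulder thr",(273,274),98),("spig end",(271,16),98),("spig shoulder",(272,68),98),("blk+ in",(268,237),100),("blk+ out",(268,267),100),("blk- in",(272,123),100),("blk- out",(272,87),100),("mid",(272,170),98)]:
    X=onz(p,uv,z,s);print(nm,X.round(1),((X-c)@u).round(1),((X-c)@n).round(1))
E
```

```text
thr end [617.5 -75.1  98. ] 110.1 -0.5
shoulder thr [594.6 -93.4  98. ] 80.8 -1.2
spig end [ 447.6 -206.1   98. ] -104.5 -1.5
spig shoulder [ 472.3 -186.7   98. ] -73.1 -1.1
blk+ in [ 571.  -116.1  100. ] 48.2 -4.9
blk+ out [ 591.3 -100.9  100. ] 73.6 -5.1
blk- in [ 501. -165.  100.] -37.1 -1.3
blk- out [ 482.  -179.3  100. ] -60.9 -1.1
mid [ 527.8 -144.8   98. ] -3.5 -1.5
```

The grasp is well measured. Before gripping I need the lens tilt, so I'll fit the lamp head silhouette in the saved scene and top pictures.

```bash
cat > fit.py <<'E'
from h import *
from scipy.optimize import least_squares
from scipy.spatial import ConvexHull
d=np.load("lamp.npz")
cam={n:cams.grab_frame(n) for n in("scene","top")}
rois={"scene":(355,310,475,400),"top":(70,140,120,225)}
M={}
for n,(l,t,r,b) in rois.items():
    im=cv2.resize(d[n][t:b,l:r],None,fx=8,fy=8,interpolation=cv2.INTER_CUBIC)
    hsv=cv2.cvtColor(im,cv2.COLOR_BGR2HSV)
    cv2.imwrite(f"pics/fit_{n}.png",im)
    M[n]=hsv[...,1]
    m=(hsv[...,1]<95).astype(np.uint8)*255
    cv2.imwrite(f"pics/fitm_{n}.png",np.hstack([im if n=='top' else im,cv2.cvtColor(m,cv2.COLOR_GRAY2BGR)])[:, :] if n=='top' else m)
E
python3 fit.py
```

```text
(no output)
```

View pics/fit_scene.png

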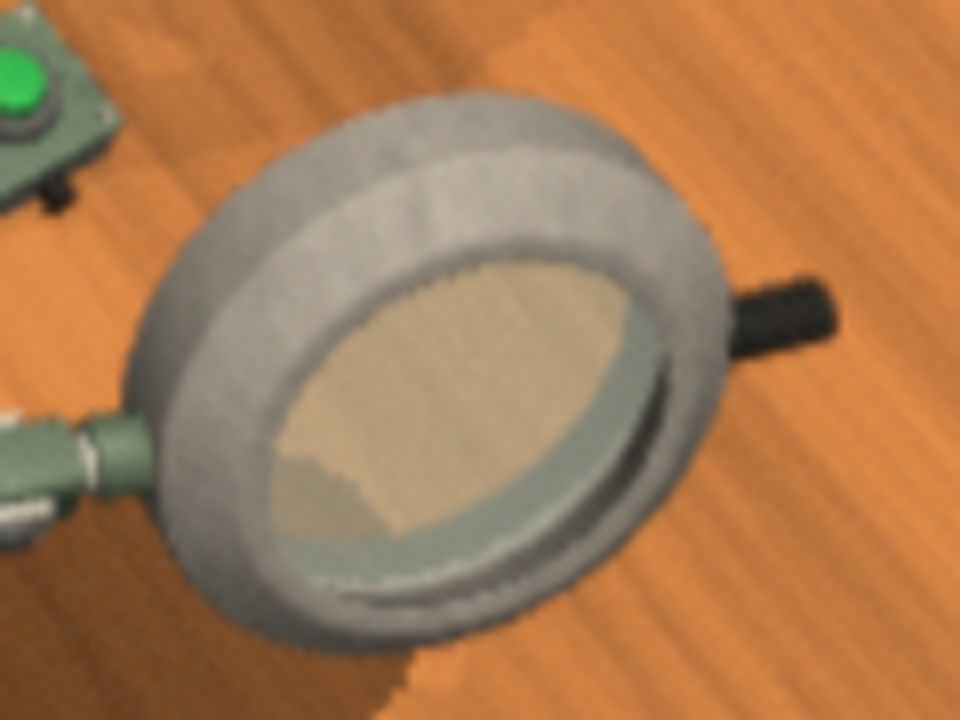

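View pics/fitm_scene.png

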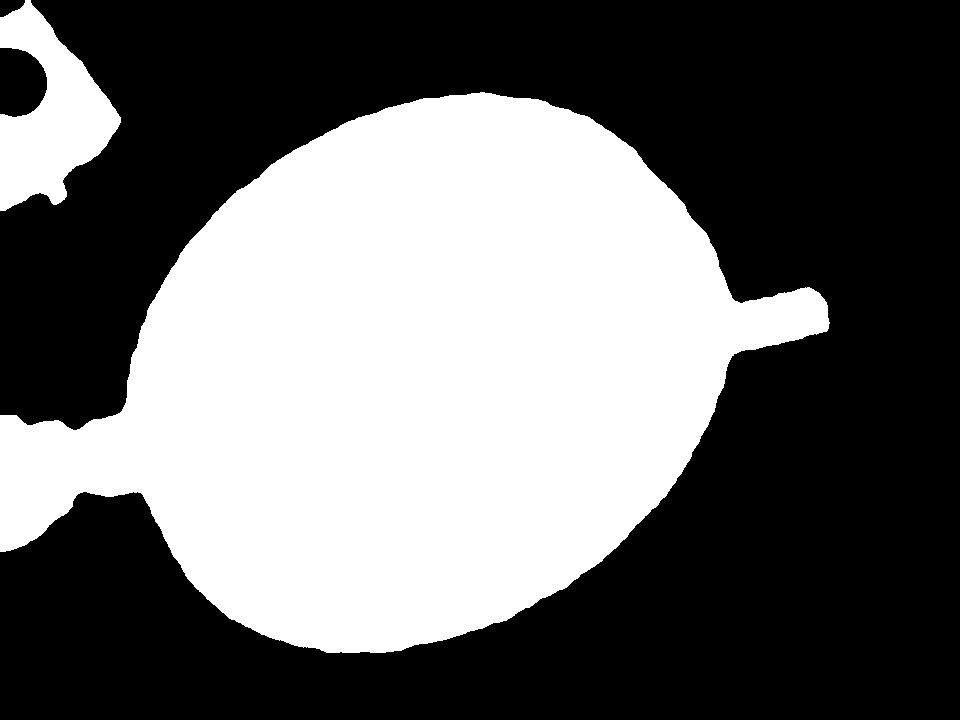

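View pics/fitm_top.png

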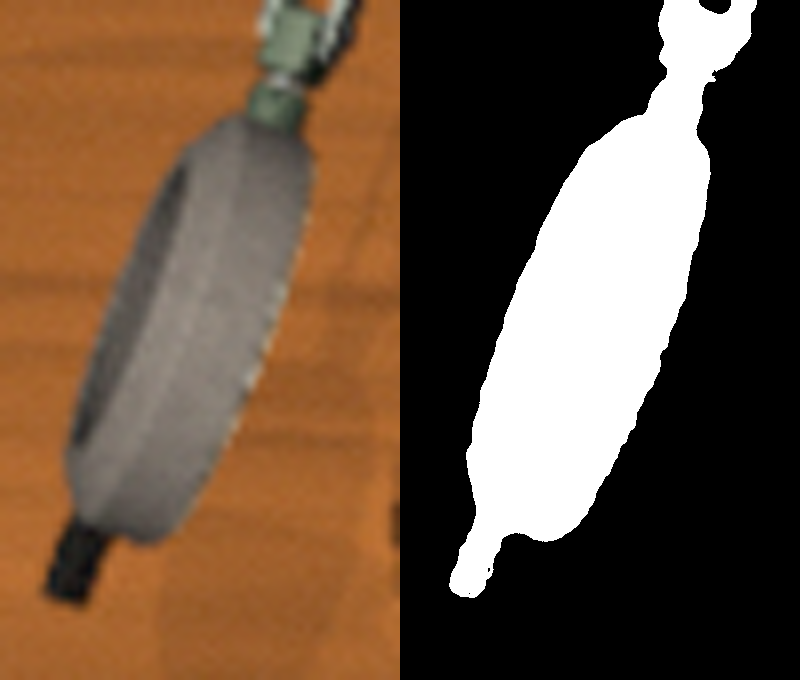

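```bash
cat >> fit.py <<'E'
pts={}
for n,(l,t,r,b) in rois.items():
    m=(M[n]<95).astype(np.uint8)
    c=max(cv2.findContours(m,cv2.RETR_EXTERNAL,cv2.CHAIN_APPROX_NONE)[0],key=len)[:,0].astype(float)
    if n=="scene":
        k=(c[:,0]>122)&(c[:,0]<730)&~((c[:,0]<175)&(c[:,1]>390)&(c[:,1]<515))&~((c[:,0]>705)&(c[:,1]>270)&(c[:,1]<380))&(c[:,1]>85)
    else:
        k=(c[:,1]>165)&(c[:,1]<500)&(c[:,0]>60)
    c=c[k][::4]
    pts[n]=(c+.5)/8-.5+[l,t]
ph=np.linspace(0,2*np.pi,180,endpoint=False)
def axes(yaw,tilt):
    x=np.array([np.cos(tilt)*np.cos(yaw),np.cos(tilt)*np.sin(yaw),-np.sin(tilt)])
    y=np.cross([0,0,1],x);y/=np.linalg.norm(y);return x,y,np.cross(x,y)
def model(q):
    C=q[:3];x,y,z=axes(q[3],q[4])
    P=[]
    for xx,rr in((15,74),(q[5],74),(-22,q[6])):
        P.append(C+xx*x+rr*(np.cos(ph)[:,None]*y+np.sin(ph)[:,None]*z))
    return np.vstack(P)
def res(q):
    X=model(q);o=[]
    for i,n in enumerate(pts):
        u=proj(cam[n],X).astype(np.float32);h=cv2.convexHull(u)
        off=q[7+2*i:9+2*i]
        d=np.array([cv2.pointPolygonTest(h,tuple(map(float,p-off)),True) for p in pts[n]])
        o.append(d/0.3/np.sqrt(len(d)/40))
    o.append([(q[2]-300)/1,(q[5]+8)/8,(q[6]-60)/8]);o.append(q[7:11]/0.6)
    return np.concatenate(o)
if __name__=="__main__":
  for yaw0 in(-2.0,-1.7):
    q0=np.array([586,448,300,yaw0,.35,-8,60,0,0,0,0])
    f=least_squares(res,q0,x_scale=[5,5,2,.05,.05,3,3,.5,.5,.5,.5],diff_step=1e-4)
    J=f.jac;cov=np.linalg.inv(J.T@J);sd=np.sqrt(np.diag(cov))
    print(f.cost,f.x.round(3),np.degrees(f.x[3:5]).round(2),"sd",sd[:5].round(3))
    for n in pts: pass
  x,y,z=axes(*f.x[3:5]);print("axis",x,"focus",f.x[:3]+100*x)
  np.save("lens.npy",f.x)
  n="scene"
  for n in pts:
    l,t,r,b=rois[n];im=cv2.resize(d[n][t:b,l:r],None,fx=6,fy=6);i=list(pts).index(n)
    for p in proj(cam[n],model(f.x))+f.x[7+2*i:9+2*i]: cv2.circle(im,tuple(((p-[l,t]+.5)*6).astype(int)),1,(0,0,255),-1)
    cv2.imwrite(f"pics/ov_{n}.png",im)
E
python3 fit.py
```

```text
40.052937817755385 [ 5.85253e+02  4.51374e+02  2.98271e+02 -1.87600e+00  4.41000e-01
 -7.28300e+00  5.18920e+01  0.00000e+00  0.00000e+00  0.00000e+00
  0.00000e+00] [-107.5    25.27] sd [0.185 0.154 0.277 0.003 0.003]
40.05285020508095 [ 5.85253e+02  4.51379e+02  2.98269e+02 -1.87600e+00  4.41000e-01
 -7.27200e+00  5.18640e+01  0.00000e+00  0.00000e+00  0.00000e+00
  0.00000e+00] [-107.5    25.27] sd [0.184 0.154 0.277 0.003 0.003]
axis [-0.27200121 -0.86241893 -0.42690622] focus [558.05247971 365.13673876 255.578573  ]
```

View pics/ov_scene.png

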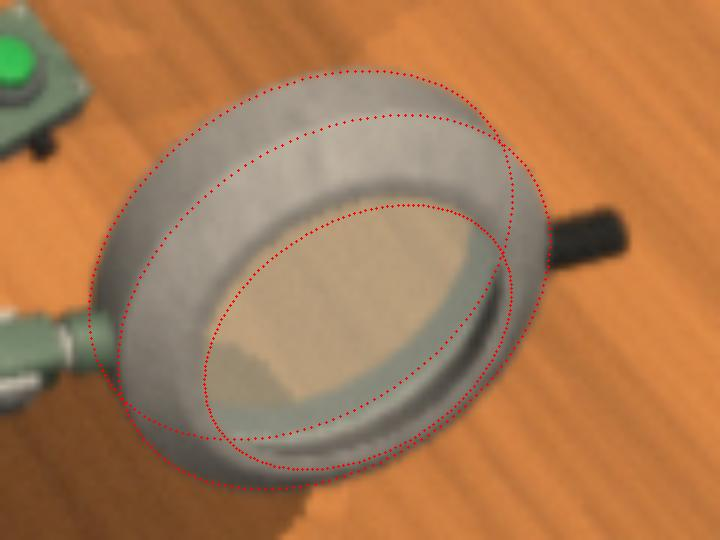

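View pics/ov_top.png

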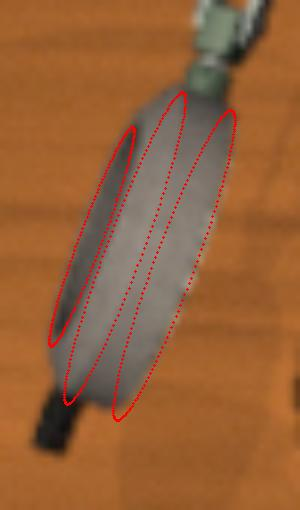

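```bash
sed -i 's/diff_step=1e-4)/diff_step=1e-4,loss="soft_l1")/; s/q0=np.array(\[586,448,300,yaw0,.35,-8,60,0,0,0,0\])/q0=np.array([586,448,300,yaw0,.35,-8,65,.1,.1,.1,.1])/; s/def res(q):/def res(q):\n    q=q.copy();q[7:11]=(q[7:11]-1)*10/' fit.py
sed -i 's/,.1,.1,.1,.1\])/,1.01,1.01,1.01,1.01])/; s/x_scale=\[5,5,2,.05,.05,3,3,.5,.5,.5,.5\]/x_scale=[5,5,2,.05,.05,3,3,.05,.05,.05,.05]/' fit.py
sed -i 's/J=f.jac;/f.x[7:11]=(f.x[7:11]-1)*10;J=f.jac;/; s/    for n in pts: pass/    g=f.x.copy();g[7:11]=g[7:11]\/10+1;rr=res(g);print([np.round(np.std(rr[a:b]*.3*np.sqrt((b-a)\/40)),2) for a,b in ((0,len(pts["scene"])),(len(pts["scene"]),len(pts["scene"])+len(pts["top"])))])/' fit.py
python3 fit.py
```

```text
37.38870512070266 [ 5.84891e+02  4.50408e+02  2.97145e+02 -1.87400e+00  4.37000e-01
 -7.70200e+00  5.58540e+01  2.52000e-01  1.77000e-01 -1.99000e-01
 -6.01000e-01] [-107.36   25.04] sd [1.379 1.027 2.104 0.004 0.003]
[np.float64(0.3), np.float64(0.26)]
37.38812011340187 [ 5.84838e+02  4.50389e+02  2.97084e+02 -1.87400e+00  4.37000e-01
 -7.73000e+00  5.58840e+01  2.41000e-01  1.80000e-01 -2.09000e-01
 -6.30000e-01] [-107.35   25.04] sd [1.391 1.031 2.109 0.004 0.003]
[np.float64(0.3), np.float64(0.26)]
axis [-0.27023391 -0.86478911 -0.42321795] focus [557.81456805 363.91045472 254.76200364]
```

View pics/ov_top.png

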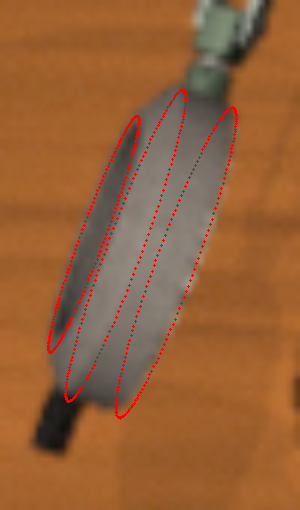

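View pics/ov_scene.png

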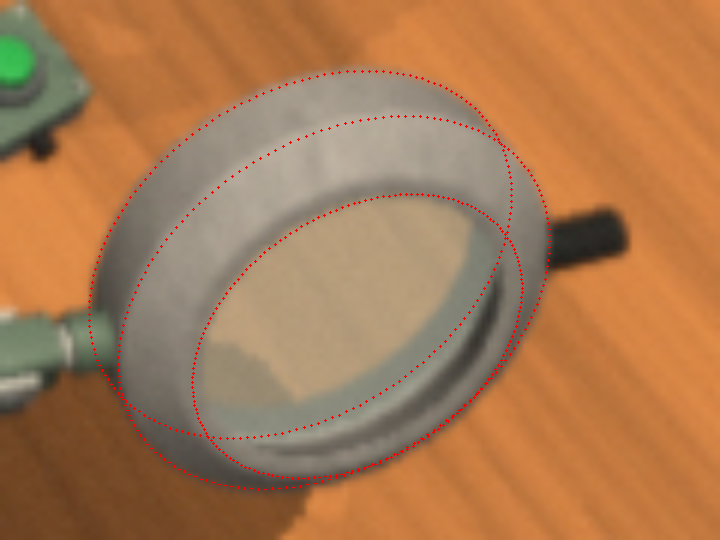

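```bash
sed -e 's/((15,74),(q\[5\],74),(-22,q\[6\]))/((15,q[11]),(q[12],74),(q[5],74),(-22,q[6]))/' -e 's/1.01,1.01,1.01,1.01\])/1.01,1.01,1.01,1.01,72,10])/' -e 's/.05,.05,.05,.05\]/.05,.05,.05,.05,2,3]/' -e 's/(q\[2\]-300)\/1,/(q[2]-300)\/.3,(q[11]-72)\/3,(q[12]-8)\/5,/' -e 's/q\[7:11\]\/0.6/q[7:11]\/1.0/' -e 's/lens.npy/lens2.npy/' -e 's/ov_/ov2_/' fit.py > fit2.py; python3 fit2.py
```

```text
31.075126658775346 [ 5.85763e+02  4.48324e+02  2.99919e+02 -1.87200e+00  4.35000e-01
 -9.65700e+00  5.85350e+01  5.69000e-01  5.96000e-01 -2.73000e-01
 -9.15000e-01  7.19120e+01  2.85900e+00] [-107.25   24.94] sd [2.175 1.781 0.315 0.004 0.003]
[np.float64(0.26), np.float64(0.26)]
26.567003948453547 [ 5.83736e+02  4.45836e+02  2.99899e+02 -1.88400e+00  4.69000e-01
 -8.85300e+00  5.79480e+01  3.36000e-01  1.95900e+00 -7.13000e-01
 -1.04200e+00  4.95620e+01  1.00120e+01] [-107.93   26.86] sd [2.431 2.421 0.324 0.004 0.008]
[np.float64(0.24), np.float64(0.15)]
axis [-0.27459447 -0.84881478 -0.45178683] focus [556.27677221 360.95464238 254.72058004]
```

View pics/ov2_top.png

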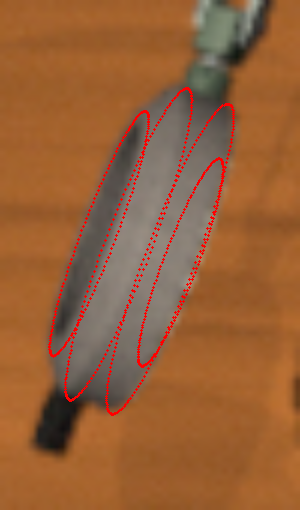

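View pics/ov2_scene.png

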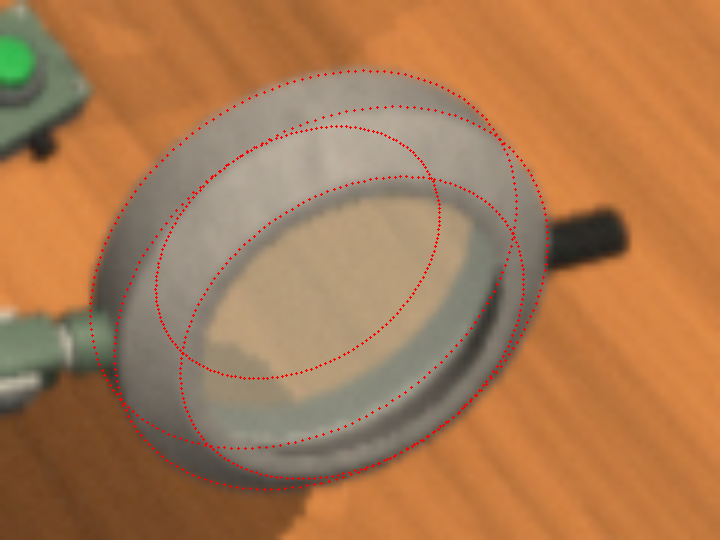

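The lens fit gives centre about (585,449,300), axis azimuth about -107.4°, tilt about 25° down and focus about (557,362,256). The tool only stays vertical, so I'll grip the rod 29 mm to the thread side of its middle. Lifting with a light grip lets the spigot side pivot in its V-block to 25°; then I'll squeeze hard.

>>> step_arm([
  [0.4,0.1,-3,0.003],
  [0.44,0.11,-6,0.003],
  [0.44,0.11,-9,0.003],
  [0.44,0.11,-11,0.003],
  [0.44,0.11,-11.6,0.003],
  [0.44,0.11,-11.6,0.003],
  [0.44,0.11,-11.6,0.003],
  [0.44,0.11,-11.6,0.003],
  [0.44,0.11,-11.6,0.003],
  [0.44,0.11,-11.6,0.003],
])

```text
clock: 12.6
position: [556.6, -122.6, 79.9]
eef_rot: [-0.322, 0.947, -0.0, 0.0]
contact_force: [0.9, -0.4, -0.6]
gripper_width: 52.8
```

>>> step_arm([
  [0,0,0,0],
  [0,0,0,0],
  [0,0,0,0],
  [0,0,0,0],
  [0,0,0,0],
  [0,0,0,0],
  [0,0,0,0],
  [0,0,0,0],
  [0,0,0,0],
  [0,0,0,0],
], gripper=0, squeeze=4)

```text
clock: 13.85
position: [556.5, -122.6, 79.7]
eef_rot: [-0.322, 0.947, -0.0, -0.0]
contact_force: [0.2, -0.7, -1.5]
gripper_width: 16.0
```

```bash
python3 - <<'E'
from h import *
s=monitor.observe();w=cams.grab_frame("wrist");cv2.imwrite("pics/w5.png",w["image"])
print(s["position"],s["eef_rot"],s["contact_force"],s["clock"],s["gripper_width"])
E
```

```text
[ 556.47686942 -122.59865314   79.66145281] [-3.21776273e-01  9.46815732e-01 -1.94452736e-05 -4.73533090e-06] [ 0.15522786 -0.72101861 -1.4564588 ] 13.85 15.984809185104563
```

View pics/w5.png

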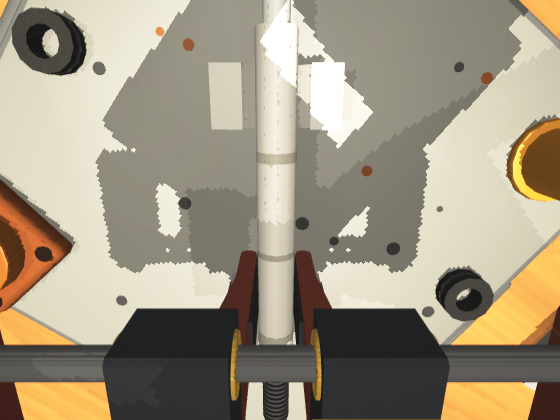

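The grip is on the 16 mm body. Wrist view: the rod runs vertically at col 275 between the pads, clear of both blocks. Now the pivoting arc lift.

>>> step_arm([
  [0,0,0.45,0],
  [-0.03,-0.02,0.9,0],
  [-0.06,-0.05,1.35,0],
  [-0.12,-0.1,1.8,0],
  [-0.2,-0.15,2.25,0],
  [-0.3,-0.22,2.7,0],
  [-0.4,-0.3,3.15,0],
  [-0.52,-0.4,3.6,0],
  [-0.69,-0.53,4.05,0],
  [-0.69,-0.53,4.05,0],
])

```text
clock: 15.15
position: [549.7, -128.0, 120.6]
eef_rot: [-0.322, 0.947, -0.0, 0.0]
contact_force: [-0.1, 1.4, -2.1]
gripper_width: 15.8
```

```bash
python3 - <<'E'
from h import *
s=monitor.observe();w=cams.grab_frame("wrist");cv2.imwrite("pics/w6.png",w["image"])
p=cams.grab_frame("scene");q=cams.grab_frame("top")
cv2.imwrite("pics/s6.png",np.hstack([cv2.resize(p["image"][150:270,220:320],None,fx=4,fy=4,interpolation=cv2.INTER_CUBIC),cv2.resize(q["image"][150:270,260:360],None,fx=4,fy=4,interpolation=cv2.INTER_CUBIC)]))
print(s["position"],s["eef_rot"],s["contact_force"],s["clock"],s["gripper_width"])
E
```

```text
[ 549.66159617 -128.01668884  120.60066195] [-3.21679985e-01  9.46848404e-01 -1.45244385e-04  2.57471567e-04] [-0.06690827  1.4038693  -2.11362899] 15.15 15.784263997949042
```

View pics/w6.png

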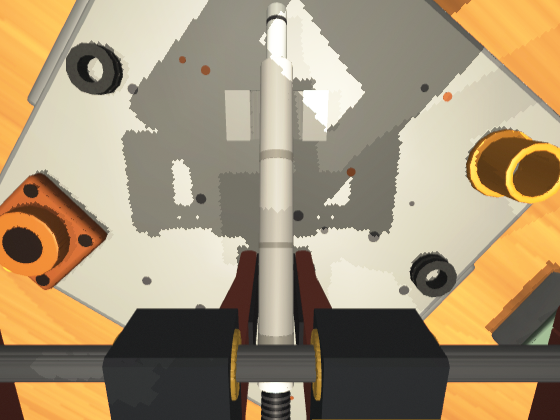

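View pics/s6.png

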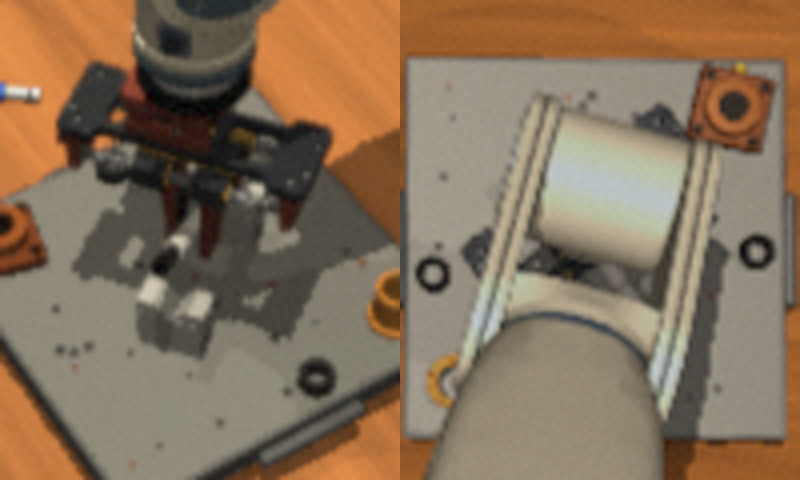

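```bash
cat > tilt.py <<'E'
from h import *
from scipy.optimize import minimize_scalar
p=cams.grab_frame("wrist")
s=dict(position=np.array([0,0,0.]),eef_rot=np.array([0,0,0,1.]))  # tool frame
g=np.array([0,0,-19.])
def pt(a,th): # a = distance from grip toward tool +x (spigot); th: spigot drops (tool +z down)
    return g+a*np.array([np.cos(th),0,np.sin(th)])
def row(a,th): return proj(p,pt(a,th)[None],s)[0,1]
def axial(r): # level rod
    return minimize_scalar(lambda a:(row(a,0)-r)**2,bounds=(-120,200),method="bounded").x
def tilt(rows,aa):
    f=lambda t:sum((row(a,t)-r)**2 for a,r in zip(aa,rows))
    m=minimize_scalar(f,bounds=(-.8,.9),method="bounded");return np.degrees(m.x),m.fun,[round(row(a,m.x)-r,1) for a,r in zip(aa,rows)]
E
python3 - <<'E'
from tilt import *
aa=[axial(23),axial(157),axial(257)];print(aa)
print(tilt([60,155,245],aa)); print([row(a,0) for a in aa],[row(a,.436) for a in aa])
print("spig end rows",[row(aa[0]+30,t) for t in(0,.2,.3,.436)])
E
```

```text
[np.float64(107.06787071446246), np.float64(58.868689160209), np.float64(15.284271085578476)]
(np.float64(22.338500464664463), np.float64(96.69633585046053), [np.float64(-0.9), np.float64(4.0), np.float64(8.9)])
[np.float64(23.00000606730231), np.float64(156.99999984098304), np.float64(257.00000002895615)] [np.float64(64.41375417373465), np.float64(160.50111136082458), np.float64(253.90128041764174)]
spig end rows [np.float64(-76.56583796654377), np.float64(-37.625543410567985), np.float64(-18.08602881128442), np.float64(8.081109837612132)]
```

```bash
python3 - <<'E'
from tilt import *
from scipy.optimize import least_squares
a0=np.array([axial(23)+30,axial(23),axial(157),axial(257)])
r=np.array([5,60,155,245.])
def f(x,full=True):
    th,sh,dz=x
    P=[pt(a+sh,th)+[0,0,dz] for a in a0]
    return np.r_[proj(p,np.array(P),s)[:,1]-r,dz/2]
o=least_squares(f,[.4,0,0]);print(np.degrees(o.x[0]),o.x[1:],o.fun.round(1))
E
```

```text
25.72041853528795 [3.2576272  1.05773745] [ 0.2  0.  -1.   0.8  0.5]
```

The pivot worked. The wrist fit gives about 25.7° thread-up, with the rod 3 mm further toward the spigot. I'll clamp hard, lift, and carry it to a point short of the lens.

>>> step_arm([
  [0,0,0,0],
  [0,0,0,0],
  [0,0,0,0],
  [0,0,0,0],
  [0,0,1,0],
  [0,0,2.5,0],
  [0,0,5,0],
  [0,0,7.5,0],
  [0,0,9,0],
  [0,0,9,0],
], squeeze=45)

```text
clock: 16.65
position: [550.3, -128.1, 211.7]
eef_rot: [-0.322, 0.947, -0.001, 0.001]
contact_force: [0.5, -0.3, -2.8]
gripper_width: 14.9
```

>>> step_arm([
  [0,1.5,0,0.05],
  [-0.3,5,0,0.12],
  [-0.8,9,0,0.2],
  [-1.2,13,0,0.28],
  [-1.6,17,0,0.36],
  [-2,21,0,0.44],
  [-2.4,25,0,0.52],
  [-2.7,29,0,0.59],
  [-3,32,0,0.611],
  [-3,34,0,0.611],
])

```text
clock: 17.9
position: [518.3, 213.9, 209.1]
eef_rot: [-0.593, 0.805, 0.0, -0.001]
contact_force: [0.3, -0.3, -2.4]
gripper_width: 15.4
```

```bash
python3 - <<'E'
from h import *
for n in("scene","top"):cams.grab_frame(n)
s=monitor.observe();w=cams.grab_frame("wrist");cv2.imwrite("pics/w7.png",w["image"])
p=cams.grab_frame("scene");q=cams.grab_frame("top")
cv2.imwrite("pics/s7.png",np.hstack([cv2.resize(p["image"][240:400,280:480],None,fx=2,fy=2,interpolation=cv2.INTER_CUBIC),cv2.resize(q["image"][130:290,60:260],None,fx=2,fy=2,interpolation=cv2.INTER_CUBIC)]))
cv2.imwrite("pics/sb7.png",cv2.resize(p["image"][255:400,300:480],None,fx=4,fy=4,interpolation=cv2.INTER_CUBIC))
print(s["position"],s["eef_rot"],s["contact_force"],s["clock"],s["gripper_width"])
E
```

```text
[519.02623268 213.94511523 209.44459086] [-5.92695763e-01  8.05426302e-01  2.40609377e-04 -3.83251379e-04] [ 0.94877961 -0.35036321 -2.56041069] 18.0 14.874898280303828
```

View pics/w7.png

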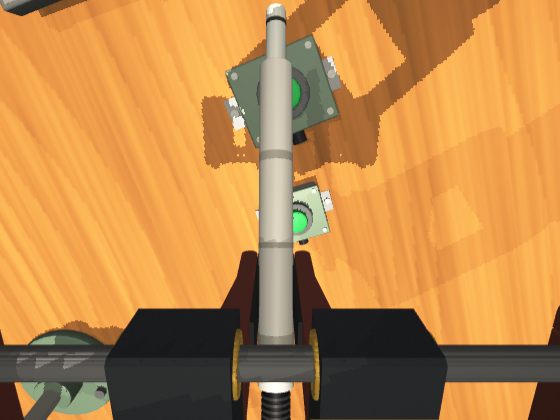

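View pics/s7.png

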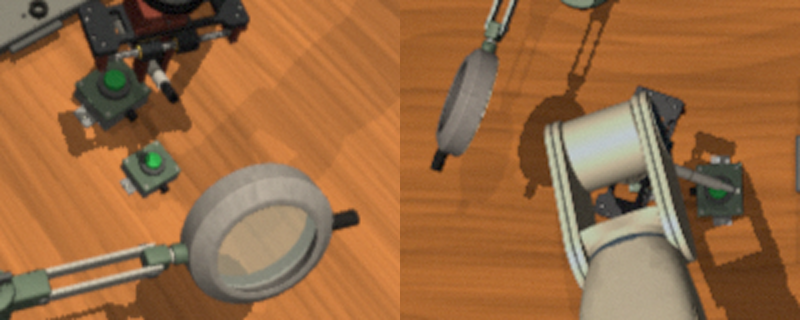

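View pics/sb7.png

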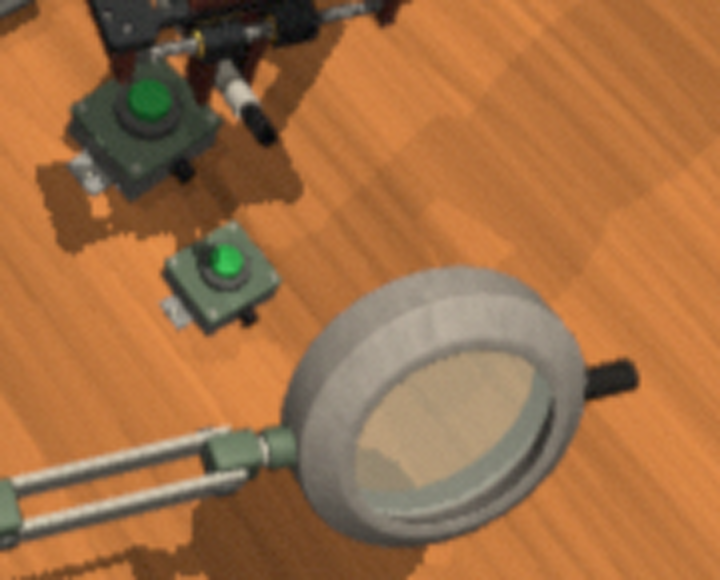

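The rod is held unchanged: spigot end at row 5 in the wrist view, thread end at about (367,290) in the scene view. Next I check the rod model against the scene camera.

```bash
cat > pose.py <<'E'
from h import *
def rod(s,th=25.7,L=69.7):
    T=R.from_quat(s["eef_rot"]).as_matrix();t=np.radians(th)
    d=T@np.array([-np.cos(t),0,-np.sin(t)])
    g=s["position"]+T@np.array([0,0,-19+1.0])
    return g,d,g+L*d
E
python3 - <<'E'
from pose import *
p=cams.grab_frame("scene");s=monitor.observe()
q=cams.grab_frame("top")
for th in(22,25.7,29):
    g,d,e=rod(s,th);print(th,e.round(1),d.round(3),"scene thr",proj(p,[e,e-30*d]).round(1).tolist(),"spig top",proj(q,[e-210*d]).round(1))
x=np.load("lens.npy");ax=[]
im=p["image"][255:325,330:400];cv2.imwrite("pics/t8.png",cv2.resize(im,None,fx=8,fy=8,interpolation=cv2.INTER_CUBIC))
im=q["image"][190:250,380-10-0-160:280];cv2.imwrite("pics/t8t.png",cv2.resize(q["image"][190:250,180:260],None,fx=8,fy=8,interpolation=cv2.INTER_CUBIC))
E
```

```text
22 [538.9 273.  253.9] [0.279 0.885 0.374] scene thr [[365.4, 289.1], [360.2, 281.3]] spig top [[230.6 226.2]]
25.7 [538.3 271.3 258. ] [0.271 0.86  0.433] scene thr [[365.4, 287.5], [360.2, 280.3]] spig top [[229.6 225.9]]
29 [537.8 269.5 261.6] [0.263 0.834 0.484] scene thr [[365.4, 285.9], [360.2, 279.5]] spig top [[228.6 225.5]]
```

View pics/t8.png

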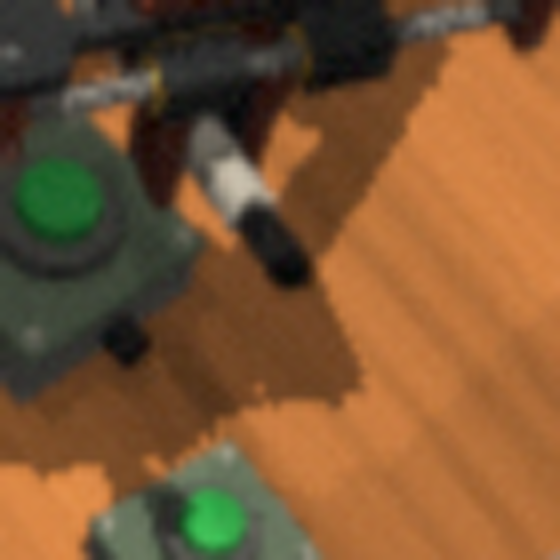

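View pics/t8t.png

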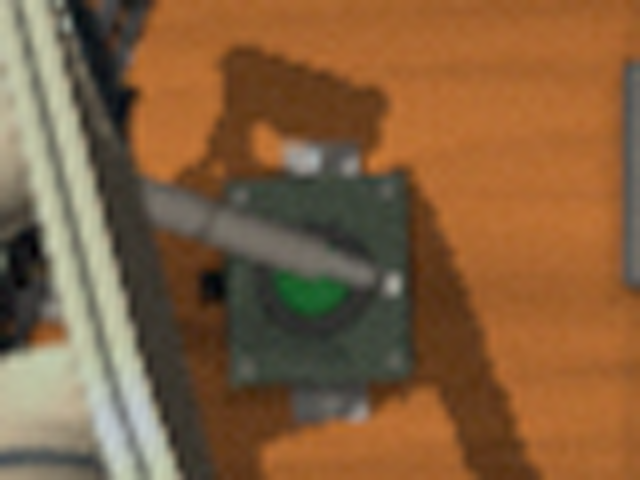

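The model agrees within about 1 px in both cameras (thread end seen at (366,287.7), predicted (365.4,287.5)). Thread end is at (538,271,258) and needs to move to about (558,362.5,257). Moving in gently.

>>> step_arm([
  [0.2,1,0,0],
  [0.5,2.3,0,0],
  [0.8,3.7,0,0],
  [1.1,5.1,-0.05,0],
  [1.4,6.5,-0.1,0],
  [1.6,7.6,-0.1,0],
  [1.8,8.5,-0.1,0],
  [1.97,9.1,-0.1,0],
  [1.97,9.1,-0.1,0],
  [1.97,9.1,-0.1,0],
])

```text
clock: 19.5
position: [539.2, 302.8, 209.1]
eef_rot: [-0.592, 0.806, -0.0, -0.0]
contact_force: [0.1, -0.2, -2.9]
gripper_width: 15.2
```

```bash
python3 - <<'E'
from pose import *
for i in range(3):p=cams.grab_frame("scene")
s=monitor.observe();p=cams.grab_frame("scene");q=cams.grab_frame("top")
w=cams.grab_frame("wrist");cv2.imwrite("pics/w9.png",w["image"])
g,d,e=rod(s);print(s["position"],s["contact_force"],s["clock"],s["gripper_width"],"end",e,d)
C=np.array([585,449,299.5]);a=np.radians(-107.4);t=np.radians(25.3);x=np.array([np.cos(t)*np.cos(a),np.cos(t)*np.sin(a),-np.sin(t)])
r=e-C;print("along",r@x,"off",r-(r@x)*x,"ang",np.degrees(np.arccos(-d@x)))
print(proj(p,[e,e-30*d]),proj(p,[C]),proj(q,[e-210*d]))
cv2.imwrite("pics/s9.png",cv2.resize(p["image"][270:400,330:480],None,fx=5,fy=4.6,interpolation=cv2.INTER_CUBIC))
cv2.imwrite("pics/t9.png",cv2.resize(q["image"][130:250,60:220],None,fx=5,fy=5,interpolation=cv2.INTER_CUBIC))
np.savez("fin.npz",scene=p["image"],top=q["image"])
E
```

```text
[539.23728977 302.79941009 209.21824943] [-0.10341246  0.59037246 -2.62128882] 19.65 15.018032677356262 end [558.09653241 362.71027096 257.43904466] [0.27056069 0.85953589 0.43358386]
along 99.69182315152612 off [ 0.04897066 -0.284394    0.5431292 ] ang 0.40062984841183463
[[385.40122725 324.51458474]
 [379.33511985 316.00802818]] [[408.21917954 356.86093366]] [[198.56101886 218.11315543]]
```

View pics/s9.png

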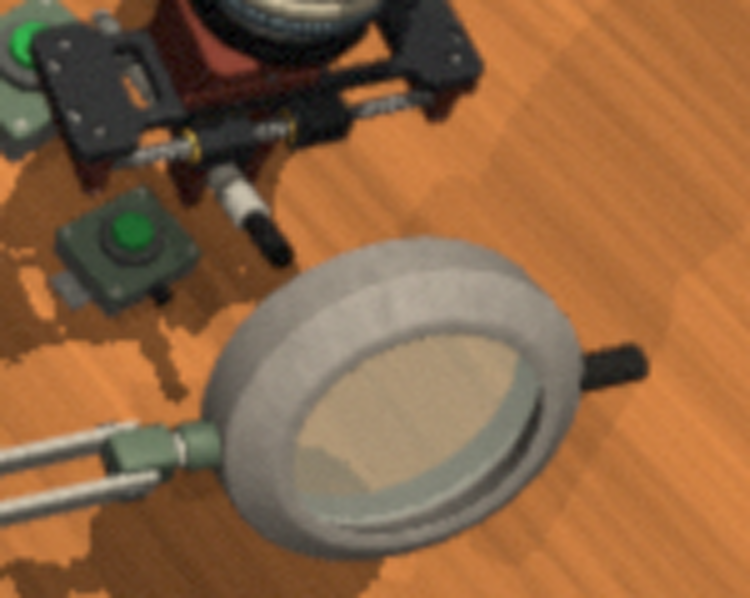

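View pics/t9.png

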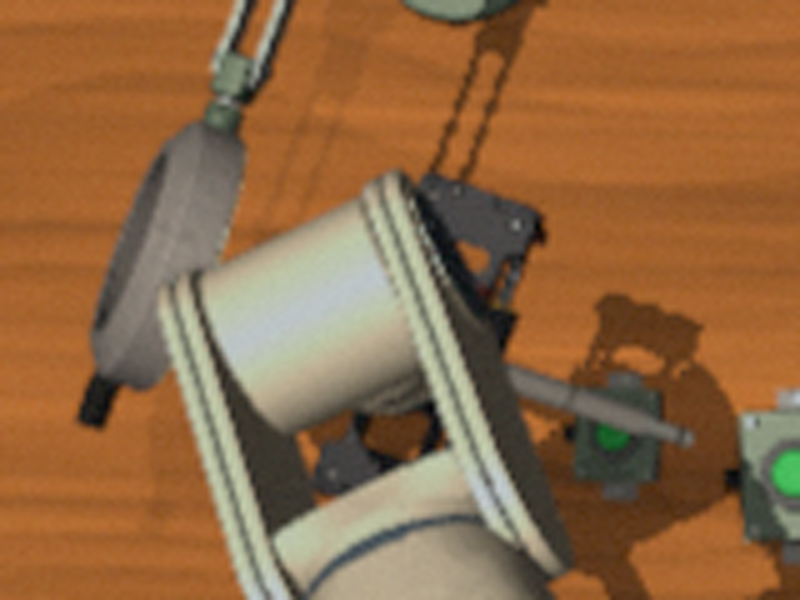

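View pics/w9.png

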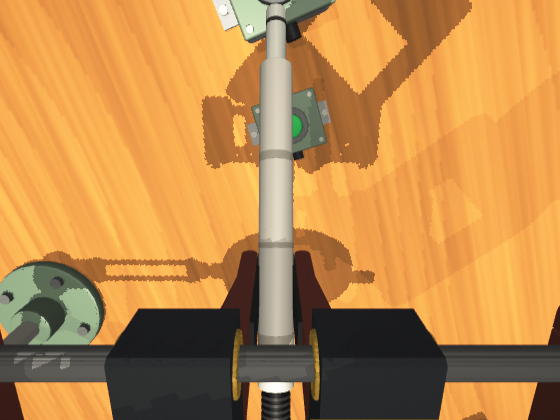

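Scene view: the thread end is at about (385,325), matching the prediction of (385.4,324.5), and the lamp is unmoved. Wrist view: the rod's marks are at the same rows, so it hasn't slipped. A final still hold and check, then hand in.

```bash
python3 - <<'E'
from pose import *
s=monitor.observe();g,d,e=rod(s);print(s["clock"],e.round(1),np.abs(s["joint_vel"]).max(),s["contact_force"].round(1),s["gripper_width"])
a=np.load("lamp.npz")["scene"];b=np.load("fin.npz")["scene"]
A=a[330:395,375:460].astype(np.float32).mean(2);B=b[330:395,375:460].astype(np.float32).mean(2)
print("lamp shift px",cv2.phaseCorrelate(A,B))
print(env.sign_off())
E
```

```text
19.8 [558.1 362.8 257.5] 0.0014903907950303626 [-0.1  0.7 -3. ] 14.996083038833014
lamp shift px ((0.13192114311936365, -0.034902908646941455), 0.9555654659683321)
the job is handed in; nothing more can be done
None
```

I pressed and released the green button, and the arm is now holding the rod in front of the lens; I handed the job in at 19.8 s. The one thing I could not confirm is the light itself: none of the three cameras showed an obvious change.

- **Button:** I pressed the larger switch box's button against a stop (43 N at z 53.6 mm) and let it rise. A light re-touch put the cap top at about 59.3 mm, so the stop should be near 53.5 mm and the first press was fully down. That re-touch pushed the cap down about 4 mm, short of a second full press. The 43 N was fingertip contact and the only force over 40 N that I saw; readings come only at the end of each move.
- **Rod:** I lifted it with a light grip so that it pivoted in the V-block to about 25.7° thread-up. I then clamped it at 45 N and carried it to the lens.
- **Last checks:**
  - By my model, the thread end is 99.7 mm from the glass and within 1 mm of the lens axis, and the rod points within 0.5° of it.
  - The lens position itself is only good to about 2–3 mm and 1–2°, because my different fits disagreed by that much.
  - The arm was still and the grip had not slipped.
  - The lamp had moved no more than 0.15 px in the scene picture, which is within noise.
- **Not rechecked:** I did not look at the other loose parts again at the end, but nothing touched them as far as I could tell.

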